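# Weigh the oxide tin on the pan balance

## Task

Weigh the tin: first stand the aluminium tin on the blue pan of the balance and let go, then stand brass weights from the dark block on the white pan until the beam floats level, with the red pointer at rest inside the green band. The big weight is always needed; leave any weight that is not needed standing on the block, and do not disturb the vase, callipers or modelling tool.

Things in the scene. Friction and masses are not known exactly. Their poses are not given: they have to be found in the camera images.
- tin: loose closed aluminium tin with ribbed screw-top lid, round, 56 mm across (58 mm at the lid) and 70 mm tall; the lid is the top 17 mm. Origin at the centre of its underside, z up. Its filling is unknown: it weighs between 190 and 322 g
- weight_block: fixed dark wooden slab, 60 (x) by 190 (y) by 12 (z) mm, on the bench; its top 12 mm above its origin, which is the centre of its underside. The three weights stand on it in a row along its y, 60 mm apart, the middle one at its centre. The block and the tin may swap sides of the bench
- w200: loose brass 200 g weight, mass 200 g exactly: a cylinder 32 mm across and 28 mm tall with a grip knob 16 mm across and 18 mm tall on top (total 46 mm). Origin at the centre of its underside, z up. It starts standing on the weight block, in any of the three places. The biggest weight
- w100: loose brass 100 g weight, mass 100 g exactly: a cylinder 26 mm across and 22 mm tall with a grip knob 16 mm across and 18 mm tall on top (total 40 mm). Origin at the centre of its underside, z up. It starts standing on the weight block, in any of the three places. The middle weight
- w50: loose brass 50 g weight, mass 50 g exactly: a cylinder 22 mm across and 16 mm tall with a grip knob 14 mm across and 18 mm tall on top (total 34 mm). Origin at the centre of its underside, z up. It starts standing on the weight block, in any of the three places. The smallest weight
- balance: fixed grey base of the pan balance, 100 (x) by 330 (y) by 18 (z) mm, origin at the centre of its underside; y runs along the beam to the blue pan. At its middle a white upright dial plate, 96 mm wide along y, 188 mm high, top edge 26 mm deep; a red forked pointer on the beam straddles it and bridges its top (194 mm high). A green band 12 mm wide mid-way on both faces and the top marks level
- load_pan_top (a point): centre of the upper face of the blue pan, for the tin: a round dish of 98 mm usable flat width with a rim standing 4 mm above the floor; it lies 130 mm along +y of the balance, 100 mm above the bench when level. The pans stay horizontal, rising and sinking up to 29 mm either way as the beam tilts
- weight_pan_top (a point): centre of the upper face of the white pan, for the weights: same dish, 130 mm along -y of the balance, 100 mm above the bench when level. Where a load stands in a pan does not matter to the balance
- beam (a joint): tilt of the beam in rad: 0 is level (as it is with empty pans), negative when the blue pan is down, positive when the white pan is down, stops at -0.22 and +0.22. Between the stops it tilts 0.08 rad for every 50 g of difference between the pans (0.0016 rad per g) and settles within about 1 s; the pans move 1.3 mm per 0.01 rad. The green band covers -0.05 to +0.05
- vase: loose bisque vase, pale pinkish, unglazed, 96 mm across and 155 mm tall, origin at the centre of its underside; a bystander
- callipers: loose yellow and black plastic callipers lying flat, 150 mm long (along its y), up to 9 mm thick; jaws reach 45 mm along its x. Origin under the middle of the long bar; a bystander
- modelling_tool: loose rosewood modelling tool lying flat, about 175 mm long (along its y), 22 mm wide, 8 mm thick, origin under the middle of its handle; a bystander
- organiser: fixed green two-tier stacking organiser, 150 (x) by 200 (y) by 130 (z) mm, origin at the centre of its underside; a bystander

How it is judged:
On the way, in this order (a step that is already met when the one before it is completed fails the run):
1. the tin stands alone on the blue pan, let go, and the beam is fully down on that side (horizontal distance between tin and load_pan_top below 0.035 m and z of tin in the frame of load_pan_top between -0.006 and 0.008 m and angle between tin's own z axis and vertical below 0.15 rad and contact force between the fingers and tin below 0.05 N and value of joint beam below -0.18 rad and not (horizontal distance between w200 and weight_pan_top below 0.05 m and z of w200 in the frame of weight_pan_top between -0.006 and 0.008 m and angle between w200's own z axis and vertical below 0.15 rad) and not (horizontal distance between w100 and weight_pan_top below 0.05 m and z of w100 in the frame of weight_pan_top between -0.006 and 0.008 m and angle between w100's own z axis and vertical below 0.15 rad) and not (horizontal distance between w50 and weight_pan_top below 0.05 m and z of w50 in the frame of weight_pan_top between -0.006 and 0.008 m and angle between w50's own z axis and vertical below 0.15 rad)), for 0.2 s.
2. weights stand on the white pan, let go, and the beam floats level at rest with the pointer in the green band (horizontal distance between tin and load_pan_top below 0.035 m and z of tin in the frame of load_pan_top between -0.006 and 0.008 m and angle between each of tin, w200's own z axis and vertical below 0.15 rad and horizontal distance between w200 and weight_pan_top below 0.05 m and z of w200 in the frame of weight_pan_top between -0.006 and 0.008 m and ((horizontal distance between w100 and weight_pan_top below 0.05 m and z of w100 in the frame of weight_pan_top between -0.006 and 0.008 m and angle between w100's own z axis and vertical below 0.15 rad) or (x of w100 in the frame of weight_block between -0.032 and 0.032 m and y of w100 in the frame of weight_block between -0.097 and 0.097 m and z of w100 in the frame of weight_block between 0.008 and 0.018 m and angle between w100's own z axis and vertical below 0.15 rad)) and ((horizontal distance between w50 and weight_pan_top below 0.05 m and z of w50 in the frame of weight_pan_top between -0.006 and 0.008 m and angle between w50's own z axis and vertical below 0.15 rad) or (x of w50 in the frame of weight_block between -0.032 and 0.032 m and y of w50 in the frame of weight_block between -0.097 and 0.097 m and z of w50 in the frame of weight_block between 0.008 and 0.018 m and angle between w50's own z axis and vertical below 0.15 rad)) and value of joint beam between -0.05 and 0.05 rad and velocity of joint beam between -0.03 and 0.03 rad/s and contact force between the fingers and tin below 0.05 N and contact force between the fingers and w200 below 0.05 N and contact force between the fingers and w100 below 0.05 N and contact force between the fingers and w50 below 0.05 N), for 0.5 s.
At the end, for the whole second after the job is handed in: The tin stands upright on the blue pan (within 35 mm of its centre), the 200 g weight stands on the white pan (within 50 mm of its centre), the 100 g and 50 g weights each stand either on the white pan or on the block, and the beam is at rest within 0.05 rad of level (pointer in the green band) (all of step 2); the robot touches nothing.
It fails at once if the vase is pushed or lifted more than 30 mm from its place (distance of vase from where it was at the start of the episode above 0.03 m).
It fails at once if the pair of callipers is pushed or lifted more than 30 mm from its place (distance of callipers from where it was at the start of the episode above 0.03 m).
It fails at once if the modelling tool is pushed or lifted more than 30 mm from its place (distance of modelling_tool from where it was at the start of the episode above 0.03 m).
It fails at once if the tin is tipped over (angle between tin's own z axis and vertical above 0.6 rad).
It also fails if it takes over 67 s, if anything falls off the work surface, if the arm or the gripper's body presses on something with over 40 N, if the wrist force passes 120 N, or if a joint passes its speed limit or range.

## Robot

A 7-joint arm with a two-finger parallel gripper is mounted at the origin on the work surface. World frame = base frame: x ahead of the robot, y to its left, z up, the work surface at z = 0. Lengths are in m, angles in rad, forces in N, time in s.
With the tool pointing down it reaches from about 0.4 to 0.85 m from the base axis. Payload 4.5 kg.
Tool frame: the origin (TCP) lies on the centre line of the jaws, within the pads' length; the fingertips stand 17 mm ahead of it and the grasp point (between the pads) lies 2 mm behind it (r.tip_reach is the distance from the TCP to the fingertips, in m); z points along the fingers, y is the line along which they close (so a half turn about z gives the same grasp; the last joint's range is limited). The gripper opens to 88 mm and grips with 3 to 60 N. Pads are 18 mm wide; open, the fingers measure 123 mm over their backs; the gripper's body (75 mm by 187 mm) begins 45 mm behind the grasp point.
Start: joints at [-1.09, 0.689, -0.195, 1.565, 0.157, 0.902, -0.215], TCP at [0.27, 0.564, 0.256] pointing down, gripper open.
Joint ranges: [-3.01, 3.01], [-0.46, 2.08], [-1.47, 1.51], [0.13, 2.56], [-1, 4.14], [0.04, 2.09], [-2.66, 2.66]. Speed limits (rad/s): [2.57, 2.57, 3.14, 3.14, 3.14, 3.14, 3.14].

## Interface

Orientations are given as a unit quaternion [x, y, z, w].
In Python, from plant import r gives the robot as it stands.
- The arm moves only by the tool step_arm, never from a script. Its argument "steps" is a list of rows, each a list of 7 numbers: the shift along the tool's x, y, z in cm, then the turn, a rotation vector about the tool's x, y, z in degrees, then the gripper's target within -1 to 1 (shut at 1, half-way at 0, fully open at -1). A call has 1 to 8 rows; each row shifts and turns the commanded pose from where the row before left it, along the tool's axes as they then stand; what a row does not reach is not made up. A row lasts 1/8 s, in which the tool goes at most 62.5 mm and 10.7 degrees, less where a joint would pass 70% of its speed; a pose out of reach is approached as far as the arm can. A call with a gripper value outside its range is refused whole. The fingers move at their own pace and stop on an object; "force" is the grip in N (left out, the last holds). Time passes only in rows, so rows that do not move let the fingers close. It gives the time, the measured TCP pose, the force, the opening and the grip force at its end, in the units of the state.
- r.get_state(): the state, without advancing time (a new reading comes with each control period).
- r.snapshot(name): name is "side" or "top" or "wrist"; returns a dict with "pixels" (384x512x3 uint8, red, green, blue), "fx", "fy", "cx", "cy" (pixels), "cam_to_world" (4x4, takes a point from camera to world coordinates). Camera axes: x right, y down, z forward; pixel columns grow to the right and rows downward; lengths in m; the calibration is good to about 2 mm. A picture is of the moment at which its call begins. There is no depth.
- r.finish_job(): hands the job in; it is judged then, once.
The state is a dict: "clock": time; "q": joint angles; "qd": joint speeds; "joint_torque": joint torques, N m; "tool_pos": TCP position; "eef_rot": TCP orientation; "contact_force": force on the tool from outside, world axes, zero at the start; "moment": the same for the moment, N m; "opening": opening from 0.0 (shut) to 1.0 (fully open); "finger_force": force on a finger pad.
Only numpy, scipy, OpenCV 4.12 (cv2) and the standard library are available. Lean on these libraries where they do the work, as an engineer would, in place of code of your own. Each camera call takes 0.05 s, during which the arm holds its last target. There are 200 camera calls.

## Working session

There is one attempt and no reset: what is moved stays moved. The work goes in short steps, Python scripts to look and compute and a tool call to move; the robot and the scene stay as the last step left them, time stands still between calls to the robot, and variables do not carry over. Pictures are saved under pics/ and viewed, at most 10 in all, crops included, and the job is handed in when it is done.

Besides the shell and the picture viewer there is one more tool, called after ">>>" by a JSON object that holds its "method" and its "body". step_arm: Moves the arm, as the interface text tells. Its arguments: {"type":"object","properties":{"steps":{"type":"array","items":{"type":"array","items":{"type":"number"}}},"force":{"type":"number"}},"required":["steps"]}

```bash
mkdir -p pics; cat > h.py <<'E'
import numpy as np, cv2
from plant import r
def snap(n,f=None):
    s=r.snapshot(n)
    if f: cv2.imwrite('pics/'+f,s['pixels'][:,:,::-1])
    return s
def ray(s,u,v,z):
    T=np.array(s['cam_to_world']); d=T[:3,:3]@np.array([(u-s['cx'])/s['fx'],(v-s['cy'])/s['fy'],1]); o=T[:3,3]
    return o+d*(z-o[2])/d[2]
def proj(s,p):
    T=np.linalg.inv(np.array(s['cam_to_world'])); c=T[:3,:3]@np.array(p)+T[:3,3]
    return c[0]/c[2]*s['fx']+s['cx'], c[1]/c[2]*s['fy']+s['cy']
E
python3 - <<'E'
from h import *
a=snap('top','top0.png'); b=snap('side','side0.png')
for s in(a,b): print(np.round(s['cam_to_world'],3).tolist(),s['fx'],s['cx'],s['cy'])
st=r.get_state();print(st['tool_pos'],st['eef_rot'],st['clock'],st['opening'])
from scipy.spatial.transform import Rotation as R
print(np.round(R.from_quat(st['eef_rot']).as_matrix(),3))
E
```

```text
[[0.019, -0.981, 0.195, 0.341], [-1.0, -0.018, 0.008, -0.019], [-0.005, -0.195, -0.981, 1.298], [0.0, 0.0, 0.0, 1.0]] 431.1183940513555 258.26654872547846 186.07008278455814
[[-0.991, -0.109, 0.083, 0.524], [-0.136, 0.695, -0.706, 0.63], [0.019, -0.711, -0.703, 0.728], [0.0, 0.0, 0.0, 1.0]] 366.0731901976527 248.83653113514796 191.86560142156063
[0.26985889 0.56318154 0.25502031] [ 2.21532402e-01  9.75152696e-01 -7.72804925e-04 -1.30554563e-04] 0.1 0.9997087783819896
[[-0.902  0.432 -0.001]
 [ 0.432  0.902 -0.001]
 [-0.    -0.002 -1.   ]]
```

View pics/top0.png

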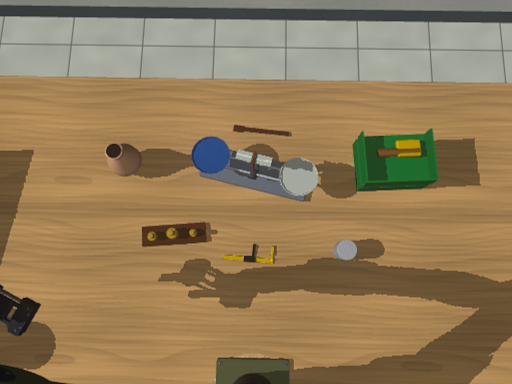

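View pics/side0.png

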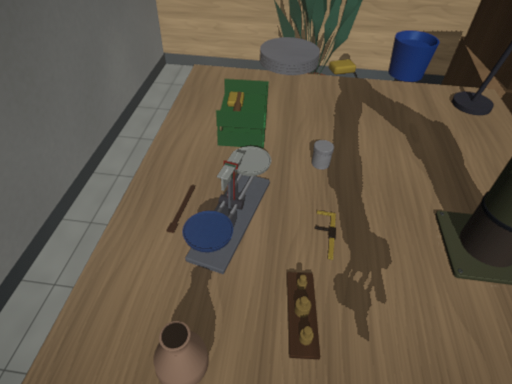

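The top view shows the blue pan at (211,155), white pan (299,177), tin (346,250), weights at (152,237), (172,234) and (194,233), callipers (250,257) and vase (120,157). In the side view the weights run from small (302,281) through (302,305) to (307,336).

```bash
python3 - <<'E'
from h import *
a=snap('top')
im=a['pixels'].astype(int); hsv=cv2.cvtColor(a['pixels'],cv2.COLOR_RGB2HSV)
def comps(m,z,name,box,mn=15):
    x0,y0,x1,y1=box; k=np.zeros(m.shape,np.uint8); k[y0:y1,x0:x1]=m[y0:y1,x0:x1]
    n,l,st,c=cv2.connectedComponentsWithStats(k)
    for i in range(1,n):
        if st[i,4]>=mn:
            bx=st[i]; cx,cy=bx[0]+bx[2]/2-.5,bx[1]+bx[3]/2-.5
            print(name,st[i].tolist(),np.round(c[i],1),np.round(ray(a,*c[i],z)[:2],4),np.round(ray(a,cx,cy,z)[:2],4))
H,S,V=hsv[...,0],hsv[...,1],hsv[...,2]
comps((H>105)&(H<125)&(S>150)&(V>80),.102,'blue',(180,120,250,190))
comps((S<60)&(V>150),.102,'white',(275,145,330,210))
comps((S<70)&(V>100),.07,'tin',(325,230,370,270))
for i,b in enumerate([(140,225,163,250),(163,222,184,250),(184,222,206,250)]):
    comps((S>110)&(V>95)&(H>15)&(H<32),.03,'brass',b,5)
comps((V<95)&(S>90)&(im[...,0]>im[...,2]+15),.012,'block',(135,215,215,250),100)
comps((H>20)&(H<32)&(S>200)&(V>120),.005,'cal',(215,235,285,270))
crop=a['pixels'][215:275,130:290,::-1]
cv2.imwrite('pics/c1.png',cv2.resize(crop,None,fx=5,fy=5,interpolation=cv2.INTER_CUBIC))
E
```

```text
blue [193, 137, 37, 36, 1010] [210.9 154.6] [0.6685 0.1289] [0.6689 0.1286]
white [301, 158, 8, 4, 15] [304.9 159.3] [ 0.6595 -0.1409] [ 0.6588 -0.1397]
white [283, 163, 36, 33, 772] [299.9 180.2] [ 0.5981 -0.1264] [ 0.6015 -0.1282]
tin [333, 239, 24, 22, 400] [344.9 249.7] [ 0.4068 -0.2561] [ 0.4073 -0.255 ]
brass [140, 225, 23, 25, 158] [148.2 240.9] [0.4237 0.3109] [0.4353 0.3035]
brass [147, 231, 9, 10, 67] [150.8 235.7] [0.439  0.3042] [0.4396 0.3038]
brass [163, 222, 21, 3, 55] [172.1 222.9] [0.478  0.2441] [0.4776 0.2413]
brass [166, 227, 11, 12, 94] [170.8 232.8] [0.4488 0.246 ] [0.4495 0.2455]
brass [163, 244, 21, 6, 115] [173.5 246.7] [0.4082 0.2359] [0.4089 0.2373]
brass [184, 222, 19, 2, 23] [191.7 222.2] [0.481  0.1862] [0.4801 0.1823]
brass [189, 229, 7, 8, 41] [192.  232.6] [0.4503 0.1839] [0.4507 0.1838]
brass [184, 242, 22, 8, 156] [195.  245.9] [0.4117 0.1732] [0.4129 0.1746]
block [142, 222, 65, 24, 1026] [175.1 234.1] [0.4464 0.2369] [0.4483 0.2402]
cal [256, 246, 18, 17, 102] [266.8 257.2] [ 0.3838 -0.0373] [ 0.3932 -0.0304]
cal [223, 255, 21, 6, 85] [233.  257.1] [0.3824 0.0629] [0.3812 0.0627]
```

View pics/c1.png

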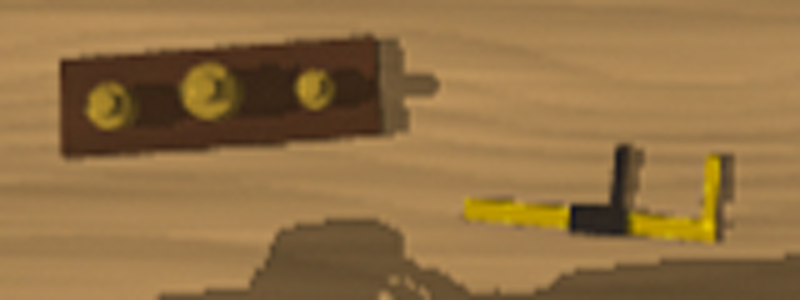

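The crop shows w100 on the left (105,105), w200 in the middle (210,90) and w50 on the right (315,88). The callipers lie clear of both the block and the tin.

```bash
cat >> h.py <<'E'
from scipy.spatial.transform import Rotation as R
def pose():
    s=r.get_state(); M=R.from_quat(s['eef_rot']).as_matrix(); return s['tool_pos'],np.degrees(np.arctan2(M[1,1],M[0,1])),s
def plan(p1,f1,n,p0=None,f0=None):
    if p0 is None: p0,f0,_=pose()
    d=(np.array(p1)-p0)*100/n; df=(f1-f0)/n
    for i in range(n):
        f=np.radians(f0+df*i)
        print(np.round([-np.sin(f)*d[0]+np.cos(f)*d[1],np.cos(f)*d[0]+np.sin(f)*d[1],-d[2],0,0,-df],1).tolist())
E
python3 - <<'E'
from h import *
p,f,s=pose(); print(p,f)
plan([.47,.2,.3],-14,8); print()
plan([.41,-.254,.2],-14,8,np.array([.47,.2,.3]),-14)
E
```

```text
[0.26989873 0.56321924 0.25510968] 64.40303040622527
[-4.2, -3.0, -0.6, 0.0, 0.0, 9.8]
[-4.7, -2.3, -0.6, 0.0, 0.0, 9.8]
[-5.0, -1.4, -0.6, 0.0, 0.0, 9.8]
[-5.2, -0.6, -0.6, 0.0, 0.0, 9.8]
[-5.2, 0.3, -0.6, 0.0, 0.0, 9.8]
[-5.0, 1.2, -0.6, 0.0, 0.0, 9.8]
[-4.8, 2.0, -0.6, 0.0, 0.0, 9.8]
[-4.3, 2.8, -0.6, 0.0, 0.0, 9.8]

[-5.7, 0.6, 1.2, 0.0, 0.0, -0.0]
[-5.7, 0.6, 1.2, 0.0, 0.0, -0.0]
[-5.7, 0.6, 1.2, 0.0, 0.0, -0.0]
[-5.7, 0.6, 1.2, 0.0, 0.0, -0.0]
[-5.7, 0.6, 1.2, 0.0, 0.0, -0.0]
[-5.7, 0.6, 1.2, 0.0, 0.0, -0.0]
[-5.7, 0.6, 1.2, 0.0, 0.0, -0.0]
[-5.7, 0.6, 1.2, 0.0, 0.0, -0.0]
```

>>> {"method": "step_arm", "body": {"steps": [[-4.2, -3, -0.6, 0, 0, 9.8, -1], [-4.7, -2.3, -0.6, 0, 0, 9.8, -1], [-5, -1.4, -0.6, 0, 0, 9.8, -1], [-5.2, -0.6, -0.6, 0, 0, 9.8, -1], [-5.2, 0.3, -0.6, 0, 0, 9.8, -1], [-5, 1.2, -0.6, 0, 0, 9.8, -1], [-4.8, 2, -0.6, 0, 0, 9.8, -1], [-4.3, 2.8, -0.6, 0, 0, 9.8, -1]], "force": 20}}

```text
clock: 1.15
tool_pos: [0.4697, 0.1981, 0.3039]
eef_rot: [0.79, 0.614, 0.0, -0.0]
contact_force: [1.5, -0.2, -0.5]
opening: 0.997
finger_force: 0.0
```

>>> {"method": "step_arm", "body": {"steps": [[-5.7, 0.6, 1.2, 0, 0, 0, -1], [-5.7, 0.6, 1.2, 0, 0, 0, -1], [-5.7, 0.6, 1.2, 0, 0, 0, -1], [-5.7, 0.6, 1.2, 0, 0, 0, -1], [-5.7, 0.6, 1.2, 0, 0, 0, -1], [-5.7, 0.6, 1.2, 0, 0, 0, -1], [-5.7, 0.6, 1.2, 0, 0, 0, -1], [-5.7, 0.6, 1.2, 0, 0, 0, -1]]}}

```text
clock: 2.15
tool_pos: [0.4052, -0.2562, 0.2072]
eef_rot: [0.788, 0.616, 0.0, -0.0]
contact_force: [1.2, 0.0, -0.2]
opening: 1.0
finger_force: 0.0
```

```bash
python3 - <<'E'
from h import *
p,f,s=pose(); print(p,f,np.round(s['q'],2),s['clock'])
w=snap('wrist','w1.png')
print(np.round(w['cam_to_world'],3).tolist())
print(proj(w,[.407,-.255,.07]))
E
```

```text
[ 0.40522524 -0.2561693   0.20720797] -13.977272600596068 [ 0.43  0.58  0.06  2.05 -0.07  0.51  0.3 ] 2.15
[[0.971, -0.229, -0.075, 0.426], [-0.241, -0.922, -0.303, -0.177], [0.0, 0.312, -0.95, 0.337], [0.0, 0.0, 0.0, 1.0]]
(np.float64(256.3579824589732), np.float64(181.51758292229968))
```

View pics/w1.png

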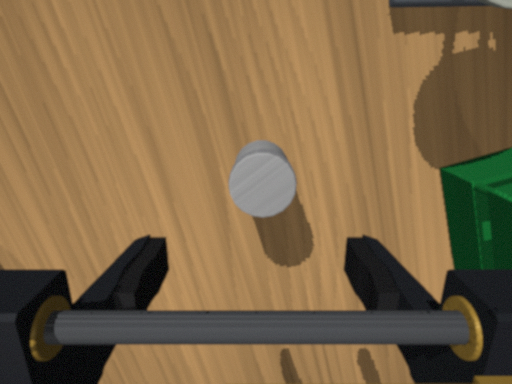

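The wrist view shows the tin lid as a disc at about (262,182), with the organiser to the right and clear.

```bash
python3 - <<'E'
from h import *
w=snap('wrist')
t=ray(w,262.5,182.5,.07);print(t)
p,f,_=pose(); plan([t[0],t[1],.036],-14,5)
E
```

```text
[ 0.40855583 -0.26745759  0.07      ]
[-0.1, 0.1, 3.4, 0.0, 0.0, -0.1]
[-0.1, 0.1, 3.4, 0.0, 0.0, -0.1]
[-0.1, 0.1, 3.4, 0.0, 0.0, -0.1]
[-0.1, 0.1, 3.4, 0.0, 0.0, -0.1]
[-0.1, 0.1, 3.4, 0.0, 0.0, -0.1]
```

```bash
python3 - <<'E'
from h import *
w=snap('wrist')
im=w['pixels']; hsv=cv2.cvtColor(im,cv2.COLOR_RGB2HSV)
m=((hsv[...,1]<40)&(hsv[...,2]>130)).astype(np.uint8); m[:120]=0; m[235:]=0; m[:,:200]=0;m[:,330:]=0
c=max(cv2.findContours(m,0,1)[0],key=cv2.contourArea); print(cv2.boundingRect(c), cv2.minEnclosingCircle(c),cv2.fitEllipse(c))
x,y,ww,h=cv2.boundingRect(c)
t=ray(w,x+ww/2-.5,y+h-ww/2*.97,.07);print(t, proj(w,[.407,-.255,.07]))
p,f,_=pose(); print(p,f);plan([t[0],t[1],.036],-14,5)
E
```

```text
(230, 134, 68, 76) ((262.66448974609375, 171.32244873046875), 37.74996566772461) ((262.60540771484375, 173.9219512939453), (64.78682708740234, 72.16776275634766), 164.77908325195312)
[ 0.41111728 -0.25874913  0.07      ] (np.float64(257.6248636142859), np.float64(174.0458962168638))
[ 0.40389426 -0.25787788  0.20706312] -14.426096330230912
[0.0, 0.1, 3.4, 0.0, 0.0, -0.1]
[0.0, 0.1, 3.4, 0.0, 0.0, -0.1]
[0.0, 0.1, 3.4, 0.0, 0.0, -0.1]
[0.0, 0.1, 3.4, 0.0, 0.0, -0.1]
[0.0, 0.1, 3.4, 0.0, 0.0, -0.1]
```

>>> {"method": "step_arm", "body": {"steps": [[0, 0.2, 3.4, 0, 0, 0, -1], [0, 0.2, 3.4, 0, 0, 0, -1], [0, 0.2, 3.4, 0, 0, 0, -1], [0, 0, 3.4, 0, 0, 0, -1], [0, 0, 3.5, 0, 0, 0, -1], [0, 0, 0, 0, 0, 0, 1], [0, 0, 0, 0, 0, 0, 1], [0, 0, 0, 0, 0, 0, 1]], "force": 20}}

```text
clock: 3.3
tool_pos: [0.4122, -0.256, 0.0381]
eef_rot: [0.788, 0.616, 0.001, 0.001]
contact_force: [-0.4, -0.7, 0.5]
opening: 0.681
finger_force: 0.3
```

>>> {"method": "step_arm", "body": {"steps": [[0, 0, 0, 0, 0, 0, 1], [0, 0, 0, 0, 0, 0, 1], [0, 0, -1, 0, 0, 0, 1], [0, 0, -2, 0, 0, 0, 1], [0, 0, 0, 0, 0, 0, 1]]}}

```text
clock: 3.92
tool_pos: [0.4121, -0.2565, 0.068]
eef_rot: [0.788, 0.616, 0.001, 0.001]
contact_force: [0.8, -0.5, -1.9]
opening: 0.642
finger_force: 20.0
```

>>> {"method": "step_arm", "body": {"steps": [[0, 0, -5, 0, 0, 0, 1], [0, 0, -5, 0, 0, 0, 1], [2.4, 0, -5, 0, 0, 0, 1], [4.8, 0, -4.2, 0, 0, 0, 1], [5.4, 0.6, 0, 0, 0, 0, 1], [5.5, 2.5, 0, 0, 0, 0, 1], [5.5, 2.5, 0, 0, 0, 0, 1], [5.5, 2.5, 0, 0, 0, 0, 1]]}}

```text
clock: 4.92
tool_pos: [0.5607, 0.0075, 0.2573]
eef_rot: [0.788, 0.616, -0.0, -0.0]
contact_force: [0.4, -0.1, -1.8]
opening: 0.647
finger_force: 20.0
```

>>> {"method": "step_arm", "body": {"steps": [[5.5, 2.5, 0, 0, 0, 0, 1], [4.5, 2.5, 0, 0, 0, 0, 1], [3, 1.5, 0, 0, 0, 0, 1], [1.5, 1, 0, 0, 0, 0, 1], [0, 0, 0, 0, 0, 0, 1]]}}

```text
clock: 5.55
tool_pos: [0.6677, 0.1298, 0.2564]
eef_rot: [0.787, 0.616, -0.001, -0.001]
contact_force: [-0.5, -1.3, -1.1]
opening: 0.644
finger_force: 20.0
```

```bash
python3 - <<'E'
from h import *
p,f,s=pose(); print(p,f,s['contact_force'],s['opening'])
b=snap('side','side1.png'); a=snap('top')
hsv=cv2.cvtColor(b['pixels'],cv2.COLOR_RGB2HSV)
plan([.669,.129,.16],-14,2)
E
```

```text
[0.66770427 0.12979819 0.25635899] -13.880311014140156 [-0.45627049 -1.345679   -1.09295507] 0.644316601939221
[0.1, 0.1, 4.9, 0.0, 0.0, -0.0]
[0.1, 0.1, 4.9, 0.0, 0.0, -0.0]
```

View pics/side1.png

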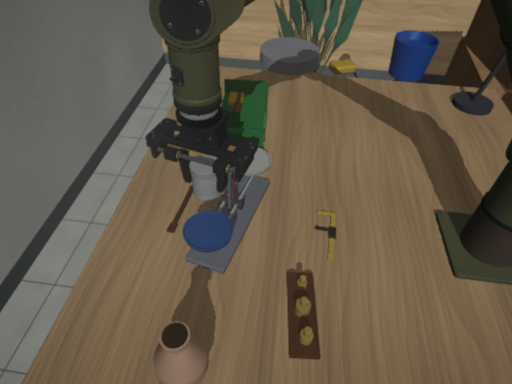

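The tin is held upright at (205,180), directly over the blue pan (208,231), and nothing else has moved.

>>> {"method": "step_arm", "body": {"steps": [[0, 0, 5, 0, 0, 0, 1], [0, 0, 4, 0, 0, 0, 1], [0, 0, 2, 0, 0, 0, 1], [0, 0, 1, 0, 0, 0, 1], [0, 0, 1, 0, 0, 0, 1], [0, 0, 1, 0, 0, 0, 1], [0, 0, 0.5, 0, 0, 0, 1], [0, 0, 0, 0, 0, 0, 1]]}}

```text
clock: 6.65
tool_pos: [0.6683, 0.1285, 0.113]
eef_rot: [0.788, 0.616, 0.0, 0.0]
contact_force: [0.2, -0.3, -1.2]
opening: 0.644
finger_force: 20.0
```

```bash
python3 - <<'E'
from h import *
p,f,s=pose(); print(p,f,s['contact_force'],s['opening'])
b=snap('side','side2.png')
cv2.imwrite('pics/side2c.png',cv2.resize(b['pixels'][120:280,140:300,::-1],None,fx=3.5,fy=3.5))
E
```

```text
[0.66830416 0.12846412 0.11295616] -13.998513457007768 [ 0.16590932 -0.26581024 -1.23408842] 0.6436461953281288
```

View pics/side2c.png

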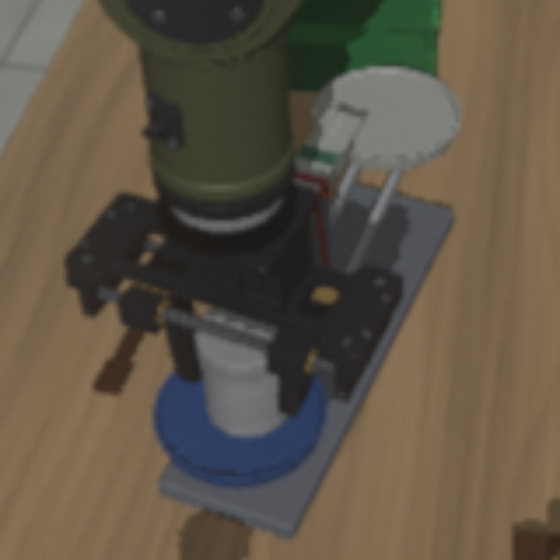

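The tin is on the blue pan with the pan pushed down and the pointer leaning to the blue side. I'll release it.

>>> {"method": "step_arm", "body": {"steps": [[0, 0, 0.1, 0, 0, 0, -0.5], [0, 0, 0, 0, 0, 0, -0.8], [0, 0, 0, 0, 0, 0, -1], [0, 0, 0, 0, 0, 0, -1], [0, 0, -2, 0, 0, 0, -1], [0, 0, -4, 0, 0, 0, -1], [0, 0, -5, 0, 0, 0, -1], [0, 0, -5, 0, 0, 0, -1]]}}

```text
clock: 7.7
tool_pos: [0.668, 0.1284, 0.275]
eef_rot: [0.788, 0.616, 0.001, 0.0]
contact_force: [1.2, 0.6, -0.7]
opening: 0.997
finger_force: 0.0
```

```bash
python3 - <<'E'
from h import *
p,f,s=pose(); print(p,f)
plan([.46,.245,.2],-14,6)
E
```

```text
[0.66797506 0.1283553  0.27504997] -14.004687184645231
[1.0, -3.8, 1.3, 0.0, 0.0, -0.0]
[1.0, -3.8, 1.3, 0.0, 0.0, -0.0]
[1.0, -3.8, 1.3, 0.0, 0.0, -0.0]
[1.0, -3.8, 1.3, 0.0, 0.0, -0.0]
[1.0, -3.8, 1.3, 0.0, 0.0, -0.0]
[1.0, -3.8, 1.3, 0.0, 0.0, -0.0]
```

>>> {"method": "step_arm", "body": {"steps": [[1, -3.8, 0, 0, 0, 0, -0.1], [1, -3.8, 1.2, 0, 0, 0, -0.1], [1, -3.8, 1.6, 0, 0, 0, -0.1], [1, -3.8, 1.6, 0, 0, 0, -0.1], [1, -3.8, 1.6, 0, 0, 0, -0.1], [1, -3.8, 1.5, 0, 0, 0, -0.1], [0, 0, 0, 0, 0, 0, -0.1]]}}

```text
clock: 8.57
tool_pos: [0.4581, 0.2438, 0.1972]
eef_rot: [0.786, 0.618, -0.001, -0.001]
contact_force: [1.1, -0.4, -0.2]
opening: 0.55
finger_force: 0.0
```

```bash
python3 - <<'E'
from h import *
p,f,s=pose(); print(p,f)
b=snap('side'); w=snap('wrist')
A=cv2.resize(b['pixels'][120:280,140:300],(384,384)); cv2.imwrite('pics/m.png',np.hstack([A,w['pixels'][:,56:456]])[:,:,::-1])
for q in([.4495,.2455,.058],[.439,.304,.052],[.4505,.184,.046]): print(proj(w,q))
E
```

```text
[0.45808857 0.2438357  0.19715362] -13.701306544805615
(np.float64(241.13437692770023), np.float64(182.51951388184145))
(np.float64(210.99908594511217), np.float64(116.901641060744))
(np.float64(259.1536973617098), np.float64(239.18862273704497))
```

View pics/m.png

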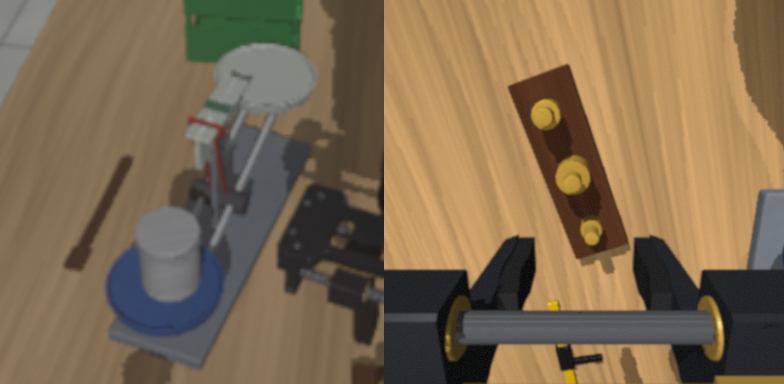

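The tin stands alone in the blue pan with the beam down. In wrist pixels the knob tops are w100 (215,117), w200 (245,182) and w50 (263,238).

```bash
python3 - <<'E'
from h import *
w=snap('wrist')
p,f,s=pose(); print(p,f)
for q,z in(((245,182),.058),((215,117),.052),((263,238),.046)): print(np.round(ray(w,*q,z),4),end=' '); 
t=ray(w,245,182,.058)
print();plan([t[0],t[1],.05],-14,4)
E
```

```text
[0.46292765 0.2415694  0.19807642] -14.065836697783528
[0.4546 0.2444 0.058 ] [0.4441 0.3024 0.052 ] [0.456  0.1835 0.046 ] 
[0.0, -0.2, 3.7, 0.0, 0.0, -0.0]
[0.0, -0.2, 3.7, 0.0, 0.0, -0.0]
[0.0, -0.2, 3.7, 0.0, 0.0, -0.0]
[0.0, -0.2, 3.7, 0.0, 0.0, -0.0]
```

>>> {"method": "step_arm", "body": {"steps": [[0, -0.5, 4, 0, 0, 0, -0.1], [0, -0.5, 4, 0, 0, 0, -0.1], [0, 0, 4, 0, 0, 0, -0.1], [0, 0, 1.5, 0, 0, 0, -0.1], [0, 0, 0.3, 0, 0, 0, 0.2], [0, 0, 0, 0, 0, 0, 1], [0, 0, 0, 0, 0, 0, 1], [0, 0, 0, 0, 0, 0, 1]], "force": 25}}

```text
clock: 9.72
tool_pos: [0.4517, 0.2446, 0.0598]
eef_rot: [0.788, 0.616, 0.001, -0.0]
contact_force: [-1.3, 1.0, 3.9]
opening: 0.17
finger_force: 25.0
```

>>> {"method": "step_arm", "body": {"steps": [[0, 0, 0, 0, 0, 0, 1], [0, 0, -2, 0, 0, 0, 1], [0, 0, -5, 0, 0, 0, 1], [0, 0, -5, 0, 0, 0, 1], [0, 0, -5, 0, 0, 0, 1], [0, 0, -3, 0, 0, 0, 1]]}}

```text
clock: 10.48
tool_pos: [0.4518, 0.2443, 0.2613]
eef_rot: [0.788, 0.616, 0.001, 0.0]
contact_force: [0.3, -0.2, -2.8]
opening: 0.169
finger_force: 24.9
```

```bash
python3 - <<'E'
from h import *
p,f,s=pose(); print(p,f,s['contact_force'])
a=snap('top'); hsv=cv2.cvtColor(a['pixels'],cv2.COLOR_RGB2HSV)
# white pan now up ~ z .129+.004
m=((hsv[...,1]<60)&(hsv[...,2]>110)).astype(np.uint8); m[:,:276]=0;m[:,330:]=0;m[:150]=0;m[210:]=0
m=cv2.morphologyEx(m,cv2.MORPH_OPEN,np.ones((7,7)))
c=max(cv2.findContours(m,0,1)[0],key=cv2.contourArea); x,y,w,h=cv2.boundingRect(c);print(x,y,w,h,ray(a,x+w/2-.5,y+h/2-.5,.132))
plan([.604,-.128,.26],-14,8)
E
```

```text
[0.45182978 0.24428602 0.26129623] -14.010026488974653 [ 0.29341932 -0.17257696 -2.77151802]
276 156 44 43 [ 0.6004361 -0.1171582  0.132    ]
[-4.1, 3.0, 0.0, 0.0, 0.0, -0.0]
[-4.1, 3.0, 0.0, 0.0, 0.0, -0.0]
[-4.1, 3.0, 0.0, 0.0, 0.0, -0.0]
[-4.1, 3.0, 0.0, 0.0, 0.0, -0.0]
[-4.1, 3.0, 0.0, 0.0, 0.0, -0.0]
[-4.1, 3.0, 0.0, 0.0, 0.0, -0.0]
[-4.1, 3.0, 0.0, 0.0, 0.0, -0.0]
[-4.1, 3.0, 0.0, 0.0, 0.0, -0.0]
```

>>> {"method": "step_arm", "body": {"steps": [[-4.4, 3, 0, 0, 0, 0, 1], [-4.4, 3, 0, 0, 0, 0, 1], [-4.4, 3, 0, 0, 0, 0, 1], [-4.4, 3, 0, 0, 0, 0, 1], [-4.4, 3, 0, 0, 0, 0, 1], [-4.4, 3, 0, 0, 0, 0, 1], [-4.4, 3, 0, 0, 0, 0, 1], [-4, 2.8, 0, 0, 0, 0, 1]]}}

```text
clock: 11.52
tool_pos: [0.598, -0.1529, 0.2576]
eef_rot: [0.788, 0.615, -0.001, -0.001]
contact_force: [0.5, 1.3, -2.0]
opening: 0.169
finger_force: 24.9
```

>>> {"method": "step_arm", "body": {"steps": [[0, 0, 0, 0, 0, 0, 1], [0, 0, 2, 0, 0, 0, 1]]}}

```text
clock: 11.78
tool_pos: [0.5986, -0.1512, 0.2387]
eef_rot: [0.788, 0.615, 0.001, 0.0]
contact_force: [0.7, 0.5, -1.9]
opening: 0.169
finger_force: 24.9
```

```bash
python3 - <<'E'
from h import *
p,f,s=pose(); print(p,f,s['contact_force'])
w=snap('wrist');a=snap('top')
for q in([.605,-.127,.129],[.599,-.151,.129]): print(proj(w,q))
A=cv2.resize(a['pixels'][110:240,230:360],(384,384)); cv2.imwrite('pics/m2.png',np.hstack([A,w['pixels'][:,56:456]])[:,:,::-1])
E
```

```text
[ 0.59860152 -0.15121152  0.23868204] -14.055670934696948 [ 0.69303183  0.46204199 -1.8910904 ]
(np.float64(254.77786441899443), np.float64(162.00226587495908))
(np.float64(254.79402943730062), np.float64(193.552967545564))
```

View pics/m2.png

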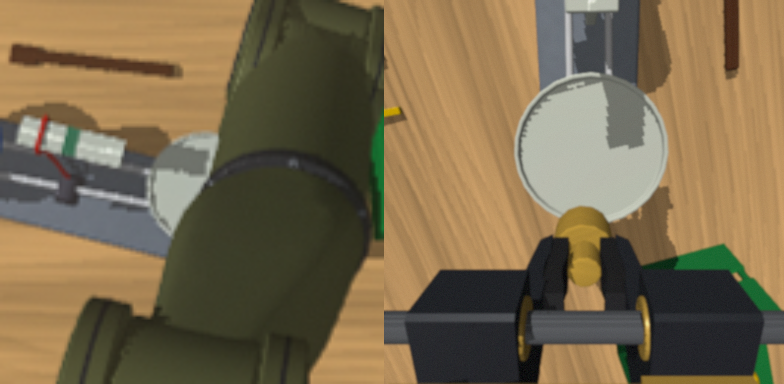

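The wrist view shows the white pan's disc centred at (263,147) wrist px with the held weight toward its far edge. The top view shows the pointer over on the blue side.

```bash
python3 - <<'E'
from h import *
w=snap('wrist'); p,f,s=pose(); print(p,f)
t=ray(w,263,147,.132); print(t)
u=np.array([.242,.97,0]); plan(np.array([t[0],t[1],.165])-.025*u,-14,1)
E
```

```text
[ 0.59686283 -0.14962662  0.23722979] -13.93530937484675
[ 0.61034616 -0.11448114  0.132     ]
[1.2, 0.5, 7.2, 0.0, 0.0, 0.1]
```

>>> {"method": "step_arm", "body": {"steps": [[0.4, 0.2, 2, 0, 0, 0, 1], [0.4, 0.2, 2, 0, 0, 0, 1], [0, 0, 1, 0, 0, 0, 1], [0, 0, 0.7, 0, 0, 0, 1], [0, 0, 0.5, 0, 0, 0, 1], [0, 0, 0.5, 0, 0, 0, 1], [0, 0, 0.5, 0, 0, 0, 1], [0, 0, 0, 0, 0, 0, 1]]}}

```text
clock: 12.92
tool_pos: [0.6041, -0.1443, 0.1667]
eef_rot: [0.788, 0.616, -0.0, -0.0]
contact_force: [-0.7, 0.3, -1.0]
opening: 0.173
finger_force: 24.9
```

>>> {"method": "step_arm", "body": {"steps": [[0, 0, 0, 0, 0, 0, 0.5], [0, 0, 0, 0, 0, 0, 0.3], [0, 0, 0, 0, 0, 0, 0.2], [0, 0, 0, 0, 0, 0, 0.2], [0, 0, -2, 0, 0, 0, 0.2], [0, 0, -4, 0, 0, 0, 0.2], [0, 0, -4, 0, 0, 0, 0.2], [-3, -3, -2, 0, 0, 0, 0]]}}

```text
clock: 13.92
tool_pos: [0.5707, -0.1641, 0.289]
eef_rot: [0.786, 0.618, 0.003, 0.002]
contact_force: [-0.1, -0.9, -0.7]
opening: 0.485
finger_force: 0.0
```

>>> {"method": "step_arm", "body": {"steps": [[3, -5, 0, 0, 0, 0, 0], [3, -5, 0, 0, 0, 0, 0], [4, -5, 0, 0, 0, 0, 0], [4, -3, 0, 0, 0, 0, 0], [4, 0, 0, 0, 0, 0, 0], [4, 0, 0, 0, 0, 0, 0], [0, 0, 0, 0, 0, 0, 0]]}}

```text
clock: 14.8
tool_pos: [0.4478, 0.0932, 0.287]
eef_rot: [0.786, 0.618, 0.001, -0.0]
contact_force: [-0.1, -0.1, -0.3]
opening: 0.503
finger_force: 0.0
```

```bash
python3 - <<'E'
from h import *
p,f,s=pose(); print(p,f)
b=snap('side');a=snap('top')
A=cv2.resize(a['pixels'][110:220,180:340],(560,385)); B=cv2.resize(b['pixels'][130:260,175:285],(240,284)); C=np.zeros((385,800,3),np.uint8);C[:,:560]=A;C[:284,560:]=B
cv2.imwrite('pics/m3.png',C[:,:,::-1])
E
```

```text
[0.44782922 0.0931648  0.28696923] -13.64113640621056
```

View pics/m3.png

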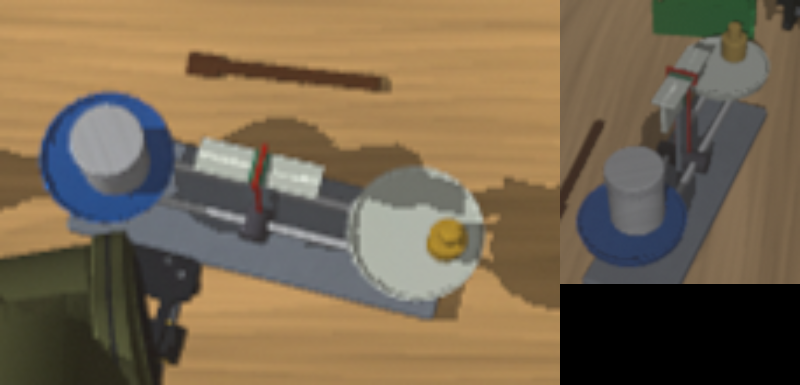

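The w200 stands on the white pan, the tin is on the blue pan, and the red pointer at (262,165) is about on the green band. Next I'll measure the pointer's offset against the level picture.

```bash
python3 - <<'E'
from h import *
def m(im,n):
    I=im[140:185,230:285].astype(float); h=cv2.cvtColor(im[140:185,230:285],cv2.COLOR_RGB2HSV)
    red=((h[...,0]<8)|(h[...,0]>172))&(h[...,1]>110); gr=(h[...,0]>60)&(h[...,0]<90)&(h[...,1]>60)
    out=[]
    for k in(red,gr):
        nn,l,s,c=cv2.connectedComponentsWithStats(k.astype(np.uint8))
        out.append([(s[i,4],np.round(c[i]+[230,140],1).tolist(),s[i,:4].tolist()) for i in range(1,nn) if s[i,4]>3])
    print(n,out)
m(cv2.imread('pics/top0.png')[:,:,::-1].copy(),'level')
a=snap('top'); m(a['pixels'],'now')
cv2.imwrite('pics/now.png',a['pixels'][:,:,::-1])
b=snap('side');b0=cv2.imread('pics/side0.png')[:,:,::-1]
C=np.hstack([cv2.resize(x[y0:y0+45,x0:x0+40],(266,300),interpolation=cv2.INTER_CUBIC) for x,x0,y0 in((b0,215,140),(b['pixels'],215,140),(a['pixels'],235,140))])
cv2.imwrite('pics/m4.png',C[:,:,::-1])
print(pose()[2]['clock'])
E
```

```text
level [[(np.int32(32), [253.5, 161.0], [22, 11, 4, 20])], [(np.int32(6), [255.3, 156.5], [25, 14, 2, 6])]]
now [[(np.int32(32), [253.5, 161.2], [22, 11, 4, 20])], [(np.int32(5), [252.4, 155.0], [22, 13, 2, 5]), (np.int32(6), [255.5, 156.5], [25, 14, 2, 6])]]
15.0
```

View pics/m4.png

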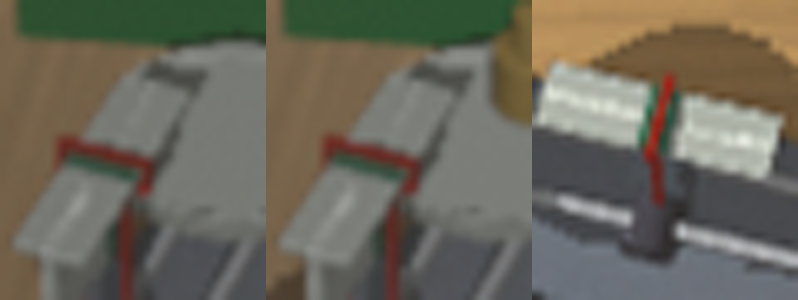

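The pointer sits where it did in the level picture (red at 253.5 px both times), between the green edges, so only w200 is needed. I'll let it rest briefly, then hand in.

>>> {"method": "step_arm", "body": {"steps": [[0, 0, 0, 0, 0, 0, 0], [0, 0, 0, 0, 0, 0, 0], [0, 0, 0, 0, 0, 0, 0], [0, 0, 0, 0, 0, 0, 0], [0, 0, 0, 0, 0, 0, 0], [0, 0, 0, 0, 0, 0, 0], [0, 0, 0, 0, 0, 0, 0], [0, 0, 0, 0, 0, 0, 0]]}}

```text
clock: 16.0
tool_pos: [0.4472, 0.0897, 0.2869]
eef_rot: [0.788, 0.616, 0.0, -0.0]
contact_force: [0.4, 0.4, 0.1]
opening: 0.5
finger_force: 0.0
```

```bash
python3 -c "
from plant import r
print(r.finish_job())"
```

```text
the job is handed in; nothing more can be done
None
```

I handed the job in at about 16 s: the tin stands on the blue pan, the 200 g weight alone on the white pan levels the beam with the pointer in the green band, and the 100 g and 50 g weights were left on the block; `finish_job()` gave no verdict.

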